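# Find the tired spring clip with the pull tester

### The job

Three look-alike spring clips stand at the front of their tracks on the pull tester, each gripping a test card, and one has a weak spring. Draw all three cards straight out towards the front of the tester, feeling how hard each one pulls, without pressing or lifting, and leave each standing upright on the deck about 2 to 6 cm clear of its clip's jaws. Only then slide the weakest clip, smoothly and not with a bang, back along its track to the far stop; leave the two sound clips at the front and everything else undisturbed.

Things in the scene. Friction and masses are not known exactly. Their poses are not given: they have to be found in the camera images.
- tester: fixed dark steel pull-test deck, x -95..125, y +-160, top at z 8; origin on table. Cards are drawn along its -x (towards robot). Tracks along x at y 105, 0, -105 (rails 8 high, 18..22 mm either side) each carry a clip that slides 40 mm back (+x). Two posts before each clip (x 19..25, 11.5..17.5 mm either side, 44 high) take the pull of the card. No clip starts pushed back
- clip_a (a joint): travel (m) along its track of one of three look-alike grey spring clips: 0 at the front (start), 0.04 at the far stop. Which track it is on is not told: a, b, c are in no order and change places. Slides against 3 N of friction, stays where left. Sound clips hold the card with a steady drag of about 7-13 N, the weak one under 4 N (more if the card is pressed on the deck), until the blade is out
- clip_b (a joint): travel (m) along its track of one of three look-alike grey spring clips: 0 at the front (start), 0.04 at the far stop. Which track it is on is not told: a, b, c are in no order and change places. At the front each clip has its jaws at tester x 26..50, z 19..51 (both sprung, 6 mm apart round the card, closing 1 mm each when it is out), foot x 26..74, 34 wide, cheeks +-17 either side to z 52
- clip_c (a joint): travel (m) along its track of one of three look-alike grey spring clips: 0 at the front (start), 0.04 at the far stop. Which track it is on is not told: a, b, c are in no order and change places. Behind the jaws each clip has a solid upright grip post, 20 (x) x 22 (y), at tester x 64 (clip at the front), top z 88, y sides free above z 54: move the clip by it
- post_1 (a point): point on the deck, fixed (does not move with the clip), under the grip post of the clip on the track at tester y 105, clip at the front
- post_2 (a point): as post_1, for the track at tester y 0
- post_3 (a point): as post_1, for the track at tester y -105
- card_1: white stiff plastic test card at tester y 105, 0.05 kg. Origin: centre of the handle's underside, on the deck, at tester x -10 at the start; +z up, +x into the clip. Handle block 16 (x) x 14 (y) x 55 (z) on the origin, to be gripped across y. The three cards are alike
- card_2: white test card at tester y 0. As card_1: foot 38 x 30 x 6 high (x -14..24) on which it stands by itself; blade 6 thick, z 14..46, ending at x 58, so 22 mm of it is between the jaws at the start
- card_3: white test card at tester y -105. Size, origin and axes as card_1 and card_2
- gear_small: bystander: loose black gear, 22 across, 8 high, lying on the tester's deck between two tracks; origin at the centre of its underside
- gear_large: bystander: loose black gear, 30 across, 8 high, lying on the tester's deck between two tracks; origin at the centre of its underside
- controller: bystander: loose white controller box, 72 x 110 x 44; origin at the centre of its underside
- motor: bystander: loose grey motor, 70 x 32 x 32, left of the tester; origin at the centre of its underside
- wheel: bystander: loose wheel lying flat, 60 across, 24 high; origin at the centre of its underside
- beam: bystander: loose grey perforated beam, 120 x 8 x 12 high, beyond the tester; origin at the centre of its underside
Things that resemble listed ones, but are neither listed nor needed, are in the scene too. What is shaped like the card_2 but blue or red is not meant.

How it is judged (in metres and radians):
On the way:
1. all three cards are drawn clear of the jaws and stand upright on the deck, while all three clips are still at the front of their tracks (x of card_1 in the frame of tester between -0.1 and -0.042 m and angle between each of card_1, card_2, card_3's own z axis and vertical below 0.15 rad and z of each of card_1, card_2, card_3 in the frame of tester below 0.014 m and x of card_2 in the frame of tester between -0.1 and -0.042 m and x of card_3 in the frame of tester between -0.1 and -0.042 m and value of joint each of clip_a, clip_b, clip_c below 0.006 m), for 0.2 s.
At the end, for the whole second after the job is handed in: The weak clip is at rest within 4 mm of the far stop of its track; the other two clips are within 6 mm of the front; the three cards stand upright on the deck, the middle of each handle 42 to 100 mm in front of the tester's origin (value of joint clip_b above 0.036 m and velocity of joint clip_b below 0.005 m/s and x of card_1 in the frame of tester between -0.1 and -0.042 m and angle between each of card_1, card_2, card_3's own z axis and vertical below 0.15 rad and z of each of card_1, card_2, card_3 in the frame of tester below 0.014 m and x of card_2 in the frame of tester between -0.1 and -0.042 m and x of card_3 in the frame of tester between -0.1 and -0.042 m and value of joint each of clip_a, clip_c below 0.006 m); the robot touches nothing.
It fails at once if a sound clip is slid back more than 10 mm, or any clip is before all cards are clear of the jaws (value of joint any of clip_a, clip_c above 0.01 m or (value of joint clip_b above 0.01 m and x of any of card_1, card_2, card_3 in the frame of tester above -0.034 m)).
It fails at once if a clip is slammed (slides faster than 0.25 m/s) (velocity of joint any of clip_a, clip_b, clip_c above 0.25 m/s).
It fails at once if a card is pressed on the deck with more than 45 N (contact force between any of card_1, card_2, card_3 and tester above 45 N).
It fails at once if a card is lifted more than 25 mm off the deck or tipped over (z of any of card_1, card_2, card_3 in the frame of tester above 0.033 m or angle between any of card_1, card_2, card_3's own z axis and vertical above 0.5 rad).
It fails at once if a bystander is moved more than 25 mm (distance of any of gear_small, gear_large, controller, motor, wheel, beam from where it was at the start of the episode above 0.025 m).
It also fails if it takes over 64 s, if anything falls off the work surface, if the arm or the gripper's body presses on something with over 40 N, if the wrist force passes 120 N, or if a joint passes its speed limit or range.

### The arm

A 6-joint arm with a two-finger parallel gripper is mounted at the origin on the work surface. World frame = base frame: x ahead of the robot, y to its left, z up, the work surface at z = 0. Lengths are in mm, angles in rad, forces in N, time in s.
With the tool pointing down it reaches from about 275 to 1000 mm from the base axis. Payload 8.4 kg.
Tool frame: the origin (TCP) lies midway between the tips of the shut fingers; the grasp point (between the pads) lies 19 mm behind it; z points along the fingers, y is the line along which they close (so a half turn about z gives the same grasp; the last joint's range is limited). The gripper opens to 85 mm and grips with 20 to 120 N. Pads are 22 mm wide; open, the fingers measure 114 mm over their backs; the gripper's body (76 mm by 85 mm) begins 54 mm behind the grasp point. The pads swing forward as they close: fully open they stand 13 mm farther back than shut.
Start: joints at [-1.159, 0.353, 1.633, -0, 1.155, -0.002], TCP at [251.306, -572.253, 231.281] pointing down, gripper open.
Joint ranges: [-2.63, 2.63], [-0.92, 2.1], [0.06, 2.66], [-1.3, 4.44], [0, 2.69], [-3.02, 3.02]. Speed limits (rad/s): [2.22, 2.22, 2.79, 3.14, 3.14, 3.14].

### API

Orientations are given as [roll, pitch, yaw] about the fixed x, y, z axes, in that order (R = Rz(yaw) Ry(pitch) Rx(roll)).
In Python, from rig import telemetry, optics, r gives the robot as it stands.
- The arm moves only by the tool play_rows, never from a script. Its arguments are lists of equal length, an entry for each row: "dp": the shift along the tool's x, y, z in units of 40 mm (1.0 is 40 mm), a list of three; "rot": the turn, a rotation vector about the tool's x, y, z in units of 6 degrees (1.0 is 6 degrees), a list of three. In form: {"dp": [[tx, ty, tz], ...], "rot": [[ax, ay, az], ...]}. A call has 1 to 5 rows; each row is the pose to reach, as a shift and turn from the pose commanded when the call began, along the tool's axes at that moment; what a row does not reach only later rows make up. A row lasts 1/12 s, in which the tool goes at most 41.7 mm and 7.16 degrees, less where a joint would pass 70% of its speed; a pose out of reach is approached as far as the arm can. A call with a gripper value outside its range is refused whole. "fingers" is the opening, from 0 (shut) to 1 (fully open), set as the call begins (left out, the last holds). The fingers move at their own pace and stop on an object; "grip_force" is the grip in N (left out, the last holds). Time passes only in rows, so rows that repeat a pose let the fingers close. It gives the time, the measured TCP pose, the force, the opening and the grip force at its end, in the units of the state.
- telemetry.sense(): the state, without advancing time (a new reading comes with each control period).
- optics.grab_frame(name): name is "scene" or "top"; returns a dict with "color" (400x640x3 uint8, red, green, blue), "mtx" (3x3 intrinsics, pixels), "R" (3x3) and "t" (3): a world point X has camera coordinates R X + t. Camera axes: x right, y down, z forward; pixel columns grow to the right and rows downward; lengths in mm; the calibration is good to about 2 mm. A picture is of the moment at which its call begins. There is no depth.
- r.sign_off(): hands the job in; it is judged then, once.
The state is a dict: "clock": time; "qpos": joint angles; "qvel": joint speeds; "joint_efforts": joint torques, N m; "eef_pos": TCP position; "tcp_rot": TCP orientation; "contact_force": force on the tool from outside, world axes, zero at the start; "wrist_torque": the same for the moment, N m; "opening": opening from 0.0 (shut) to 1.0 (fully open); "grasp_force": force on a finger pad.
Only numpy, scipy, OpenCV 4.12 (cv2) and the standard library are available. Lean on these libraries where they do the work, as an engineer would, in place of code of your own. Each camera call takes 0.05 s, during which the arm holds its last target. There are 200 camera calls.

## Working session

There is one attempt and no reset: what is moved stays moved. The work goes in short steps, Python scripts to look and compute and a tool call to move; the robot and the scene stay as the last step left them, time stands still between calls to the robot, and variables do not carry over. Pictures are saved under pics/ and viewed, at most 10 in all, crops included, and the job is handed in when it is done.

Besides the shell and the picture viewer there is one more tool, called after "Emit:" by a JSON object that holds its "name" and its "arguments". play_rows: Moves the arm, as the interface text tells. Its arguments: {"type":"object","properties":{"dp":{"type":"array"},"rot":{"type":"array"},"fingers":{"type":"number"},"grip_force":{"type":"number"}},"required":["dp","rot"]}

```bash
mkdir -p pics; ls
python3 - <<'E'
from rig import telemetry, optics, r
import cv2, json, numpy as np
s=telemetry.sense(); print(s)
for n in ("scene","top"):
    f=optics.grab_frame(n); cv2.imwrite(f"pics/{n}0.png",f["color"][:,:,::-1]); print(n,f["mtx"].tolist(),np.round(f["R"],4).tolist(),f["t"])
E
```

```text
pics
{'clock': 0.0, 'qpos': array([-1.15942677e+00,  3.53639230e-01,  1.63413826e+00,  1.99484439e-05,
        1.15518866e+00, -2.45056809e-03]), 'qvel': array([-0.00073833,  0.0012227 , -0.00069356,  0.00201222, -0.00117528,
       -0.0002193 ]), 'joint_efforts': array([ 2.17684115e-03, -6.05254197e+01, -3.42072344e+01,  1.18682660e-04,
        9.47667751e-03, -6.40317495e-06]), 'eef_pos': array([ 251.10588323, -571.82019346,  230.56548115]), 'tcp_rot': array([-3.14021921e+00, -2.16049594e-05,  4.13812039e-01]), 'contact_force': array([-0.62745378, -0.25027135,  0.15761805]), 'wrist_torque': array([-0.04786298,  0.05668427, -0.0250749 ]), 'grasp_force': 0.0, 'opening': 0.9965252719375151}
scene [[417.0983295321852, 0.0, 315.591765513904], [0.0, 417.0983295321852, 206.5380029025087], [0.0, 0.0, 1.0]] [[0.2179, 0.976, 0.0063], [0.8242, -0.1805, -0.5368], [-0.5227, 0.1221, -0.8437]] [-122.08418499 -429.3172771  1251.12562675]
top [[411.8552383837211, 0.0, 320.24417574419266], [0.0, 411.8552383837211, 194.92085526103978], [0.0, 0.0, 1.0]] [[-0.0196, -0.9997, -0.014], [-0.9981, 0.0204, -0.0587], [0.0589, 0.0128, -0.9982]] [ -6.11948104 550.89805031 993.99939074]
```

View pics/top0.png

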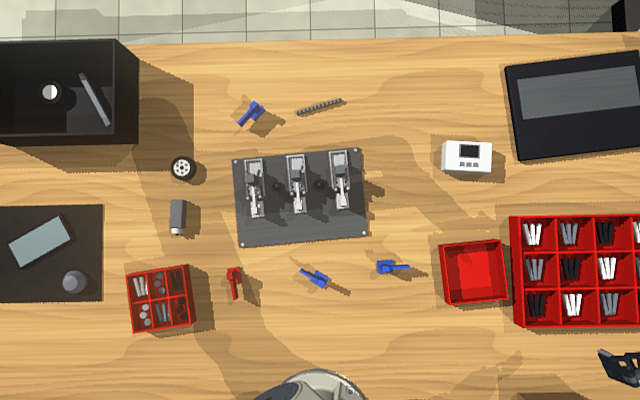

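View pics/scene0.png

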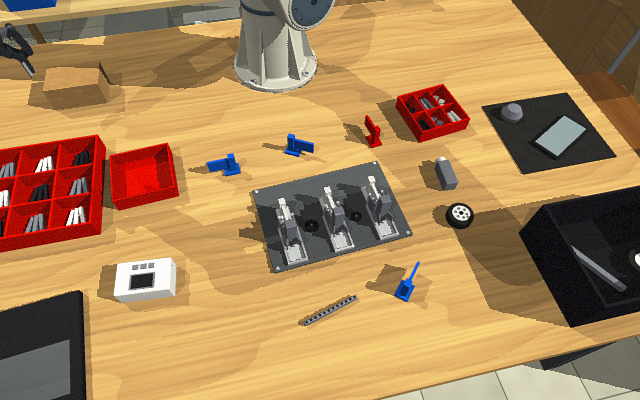

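The top view shows the deck with corners near (233,160), (360,148), (369,237) and (241,248). The clips are at about (253,175), (296,170) and (340,168), with the white cards below them. The gears are at (277,187) and (319,185). The blue and red look-alikes are off the deck. Next I'll measure the deck.

```bash
cat > h.py <<'E'
import numpy as np, cv2
from rig import telemetry, optics, r
def ray(f,px,z):
    px=np.atleast_2d(np.array(px,float)); K,R,t=f["mtx"],np.array(f["R"]),np.array(f["t"])
    d=np.c_[px,np.ones(len(px))]@np.linalg.inv(K).T@R; c=-R.T@t
    return c+d*((z-c[2])/d[:,2])[:,None]
def proj(f,X):
    x=np.atleast_2d(X)@np.array(f["R"]).T+f["t"]; x=x@np.array(f["mtx"]).T; return x[:,:2]/x[:,2:]
def T(px,py,yaw,c):  # tester frame -> world xy
    return np.array(c)+np.array([px*np.cos(yaw)-py*np.sin(yaw),px*np.sin(yaw)+py*np.cos(yaw)])
E
python3 - <<'E'
from h import *
for n,roi in (("top",(215,130,390,262)),("scene",(240,150,425,285))):
    f=optics.grab_frame(n); im=f["color"]; hsv=cv2.cvtColor(im,cv2.COLOR_RGB2HSV)
    m=((hsv[...,1]<50)).astype(np.uint8); k=np.zeros_like(m); x0,y0,x1,y1=roi; k[y0:y1,x0:x1]=1; m=m*k
    m=cv2.morphologyEx(m,cv2.MORPH_OPEN,np.ones((7,7)));
    cs,_=cv2.findContours(m,0,2); c=max(cs,key=cv2.contourArea)
    P=ray(f,c[:,0],8)[:,:2].astype(np.float32); rc=cv2.minAreaRect(P)
    print(n,cv2.contourArea(c),rc); B=cv2.boxPoints(rc); print(B, proj(f,np.c_[B,np.full(4,8)]))
    o=im[:,:,::-1].copy(); cv2.polylines(o,[proj(f,np.c_[B,np.full(4,8)]).round().astype(int)],True,(0,255,0),1)
    cv2.imwrite(f"pics/{n}1.png",cv2.resize(o[y0:y1,x0:x1],None,fx=4 if n=='top' else 4,fy=4,interpolation=cv2.INTER_CUBIC))
E
```

```text
top 10871.5 ((547.7003173828125, 35.62745666503906), (217.74903869628906, 318.2576904296875), 4.36923360824585)
[[ 427.01923  185.99939]
 [ 451.2652  -131.33337]
 [ 668.3814  -114.74448]
 [ 644.13544  202.58829]] [[238.75894805 246.94091508]
 [367.59917527 234.58639283]
 [358.6184936  147.05586882]
 [231.43353861 159.47859686]]
scene 11046.0 ((548.9798583984375, 35.73710632324219), (220.8896942138672, 317.9825744628906), 4.411036968231201)
[[ 426.63394  185.76302]
 [ 451.09036 -131.27766]
 [ 671.3258  -114.2888 ]
 [ 646.8694   202.75188]] [[376.39962943 160.38973077]
 [251.76712317 190.51672086]
 [274.18109988 273.08635698]
 [412.70707459 234.73357307]]
```

Run:
```python
from h import *
yaw=np.radians(4.39); c=(533.4,34.5)
f=optics.grab_frame("top"); o=f["color"][:,:,::-1].copy(); x0,y0,x1,y1=220,140,380,255
o=cv2.resize(o[y0:y1,x0:x1],None,fx=5,fy=5,interpolation=cv2.INTER_CUBIC)
for ty in (105,0,-105):
    for tx,z,col,hx,hy in ((-10,63,(0,255,0),8,7),(64,96,(0,0,255),10,11)):
        h=T(tx,ty,yaw,c); print(ty,tx,h.round(1))
        q=[np.r_[T(tx+a*hx,ty+b*hy,yaw,c),z] for a,b in((1,1),(1,-1),(-1,-1),(-1,1))]
        cv2.polylines(o,[((proj(f,q)-[x0,y0]+.5)*5).astype(int)],True,col,1)
cv2.imwrite("pics/chk.png",o)
```

```text
105 -10 [515.4 138.4]
105 64 [589.2 144.1]
0 -10 [523.4  33.7]
0 64 [597.2  39.4]
-105 -10 [531.5 -71. ]
-105 64 [605.2 -65.3]
```

View pics/chk.png

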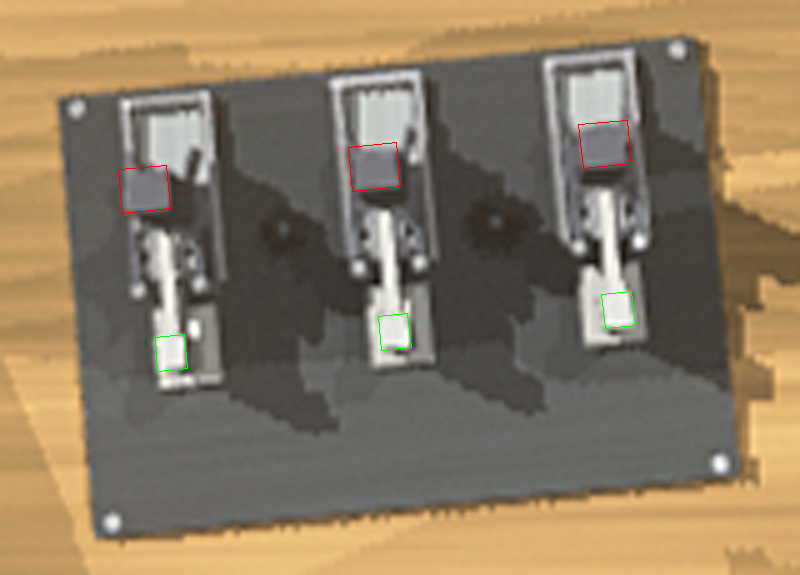

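The model boxes land on all three handles and grip posts. Setting out for card_3 now.

Emit:
{"name": "play_rows", "arguments": {"dp": [[0.72,-0.54,0],[1.44,-1.08,0],[2.16,-1.62,0],[2.88,-2.16,0],[3.6,-2.7,0]], "rot": [[0,0,0.64],[0,0,1.29],[0,0,1.93],[0,0,2.58],[0,0,3.22]], "fingers": 0.45}}

```text
clock: 0.67
eef_pos: [340.1, -414.0, 231.2]
tcp_rot: [-3.142, -0.0, 0.073]
contact_force: [0.6, 0.1, -0.0]
opening: 0.452
grasp_force: 0.0
```

```bash
cat >> h.py <<'E'
yaw=np.radians(4.39); C=(533.4,34.5)
def to(tx,ty,z):
    s=telemetry.sense(); R=cv2.Rodrigues(np.zeros(3))[0]
    from scipy.spatial.transform import Rotation as Ro
    R=Ro.from_euler("xyz",s["tcp_rot"]); G=Ro.from_euler("xyz",[np.pi,0,yaw])
    d=np.r_[T(tx,ty,yaw,C),z]-s["eef_pos"]
    e=s["eef_pos"][:2]-np.array(C); c,n=np.cos(yaw),np.sin(yaw)
    F=s["contact_force"]; print("t",round(s["clock"],2),"tester xy",np.round([c*e[0]+n*e[1],-n*e[0]+c*e[1]],1),"z",s["eef_pos"][2].round(1),"F",np.round([c*F[0]+n*F[1],-n*F[0]+c*F[1],F[2]],1),"open",round(s["opening"],3),"q6",s["qpos"][5].round(2))
    print("dp",(R.inv().apply(d)/40).round(3),"rot",(np.degrees((R.inv()*G).as_rotvec())/6).round(3))
E
python3 -c "from h import *; to(-10,-105,110)"
```

```text
t 0.67 tester xy [-227.  -432.4] z 231.2 F [ 0.6  0.  -0. ] open 0.452 q6 0.61
dp [ 5.394 -8.205  3.031] rot [-0.001 -0.001 -0.037]
```

Emit:
{"name": "play_rows", "arguments": {"dp": [[0.54,-0.82,0],[1.08,-1.64,0.1],[1.62,-2.46,0.2],[2.16,-3.28,0.4],[2.7,-4.1,0.6]], "rot": [[0,0,0],[0,0,0],[0,0,0],[0,0,0],[0,0,0]]}}

```text
clock: 1.08
eef_pos: [435.6, -242.1, 207.4]
tcp_rot: [3.141, -0.001, 0.076]
contact_force: [1.0, 0.3, -0.3]
opening: 0.447
grasp_force: 0.0
```

Emit:
{"name": "play_rows", "arguments": {"dp": [[0.54,-0.82,0.2],[1.08,-1.64,0.4],[1.62,-2.46,0.6],[2.16,-3.28,0.8],[2.7,-4.1,1.0]], "rot": [[0,0,0],[0,0,0],[0,0,0],[0,0,0],[0,0,0]]}}

```text
clock: 1.5
eef_pos: [530.6, -70.0, 167.0]
tcp_rot: [3.141, -0.0, 0.077]
contact_force: [0.7, -0.2, -0.7]
opening: 0.447
grasp_force: 0.0
```

Run:
```python
from h import *
to(-10,-105,110)
f=optics.grab_frame("top"); g=optics.grab_frame("scene")
a=f["color"][130:260,270:430]; b=g["color"][130:260,220:380]
cv2.imwrite("pics/close1.png",cv2.resize(np.hstack([a,b]),None,fx=2.5,fy=2.5,interpolation=cv2.INTER_CUBIC)[:,:,::-1])
```

```text
t 1.5 tester xy [ -10.7 -104. ] z 167.0 F [ 0.7 -0.3 -0.7] open 0.447 q6 1.36
dp [0.018 0.025 1.426] rot [ 0.001 -0.003  0.001]
```

View pics/close1.png

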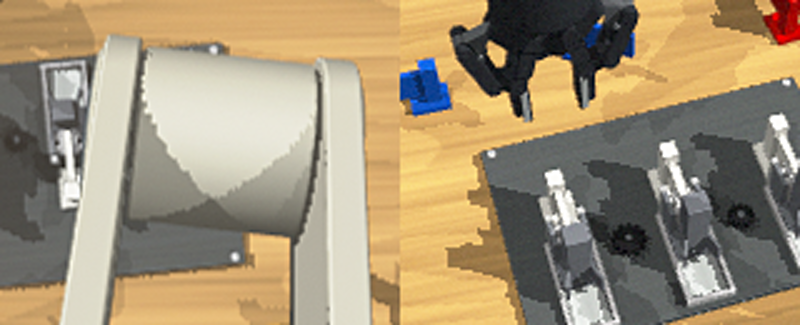

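The top view is blocked by the arm. The scene view shows the fingers straddling card_3's line, so I'm descending.

Emit:
{"name": "play_rows", "arguments": {"dp": [[0.02,0.02,0.9],[0.02,0.02,1.8],[0.02,0.02,2.6],[0.02,0.02,3.2],[0.02,0.02,3.5]], "rot": [[0,0,0],[0,0,0],[0,0,0],[0,0,0],[0,0,0]]}}

```text
clock: 2.02
eef_pos: [528.8, -72.8, 24.5]
tcp_rot: [-3.141, 0.004, 0.076]
contact_force: [-1.4, -0.2, 0.1]
opening: 0.447
grasp_force: 0.0
```

Emit:
{"name": "play_rows", "arguments": {"dp": [[0,0,0],[0,0,0],[0,0,0]], "rot": [[0,0,0],[0,0,0],[0,0,0]]}}

```text
clock: 2.27
eef_pos: [532.0, -73.0, 28.7]
tcp_rot: [3.141, -0.002, 0.076]
contact_force: [-0.3, 0.7, 0.2]
opening: 0.449
grasp_force: 0.0
```

Run:
```python
from h import *
to(-10,-105,26)
g=optics.grab_frame("scene")
cv2.imwrite("pics/close2.png",cv2.resize(g["color"][130:260,220:380],None,fx=4,fy=4,interpolation=cv2.INTER_CUBIC)[:,:,::-1])
```

```text
t 2.27 tester xy [  -9.6 -107.1] z 28.7 F [-0.2  0.7  0.2] open 0.449 q6 1.36
dp [-0.009 -0.053  0.068] rot [ 0.005 -0.02  -0.002]
```

View pics/close2.png

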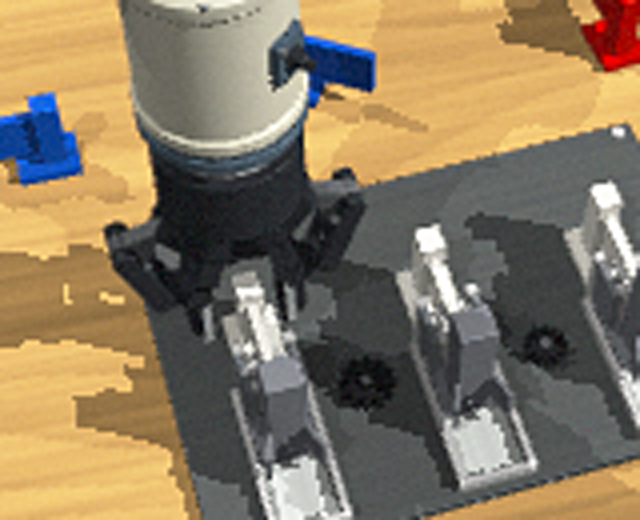

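Emit:
{"name": "play_rows", "arguments": {"dp": [[0,-0.05,0],[0,-0.05,0.03],[0,-0.05,0.05]], "rot": [[0,0,0],[0,0,0],[0,0,0]]}}

```text
clock: 2.57
eef_pos: [531.2, -70.6, 26.1]
tcp_rot: [3.141, -0.002, 0.077]
contact_force: [-0.6, -0.1, 0.4]
opening: 0.449
grasp_force: 0.0
```

Emit:
{"name": "play_rows", "arguments": {"dp": [[0,0,0],[0,0,0],[0,0,0],[0,0,0],[0,0,0]], "rot": [[0,0,0],[0,0,0],[0,0,0],[0,0,0],[0,0,0]], "fingers": 0.0, "grip_force": 35}}

```text
clock: 2.98
eef_pos: [530.7, -70.7, 25.5]
tcp_rot: [-3.142, -0.0, 0.077]
contact_force: [-2.0, 0.7, 5.5]
opening: 0.159
grasp_force: 35.1
```

```bash
python3 -c "
from h import *
to(-70,-105,26); print(telemetry.sense()['grasp_force'])"
```

```text
t 2.98 tester xy [ -10.7 -104.6] z 25.5 F [-1.9  0.8  5.5] open 0.159 q6 1.36
dp [-1.483  0.009 -0.013] rot [-0. -0. -0.]
35.066054463386536
```

Emit:
{"name": "play_rows", "arguments": {"dp": [[0,0,-0.02],[0,0,-0.02],[0,0,-0.02]], "rot": [[0,0,0],[0,0,0],[0,0,0]]}}

```text
clock: 3.23
eef_pos: [530.7, -70.6, 25.8]
tcp_rot: [-3.142, 0.0, 0.077]
contact_force: [3.0, 0.2, -4.9]
opening: 0.159
grasp_force: 34.5
```

Emit:
{"name": "play_rows", "arguments": {"dp": [[-0.04,0,0],[-0.08,0,0],[-0.12,0,0],[-0.16,0,0],[-0.2,0,0]], "rot": [[0,0,0],[0,0,0],[0,0,0],[0,0,0],[0,0,0]]}}

```text
clock: 3.65
eef_pos: [527.7, -71.6, 27.3]
tcp_rot: [3.14, -0.01, 0.076]
contact_force: [15.0, 1.4, -3.0]
opening: 0.154
grasp_force: 35.3
```

```bash
python3 -c "
from h import *
to(-70,-105,26)"
```

```text
t 3.65 tester xy [ -13.8 -105.4] z 27.3 F [15.1  0.3 -3. ] open 0.154 q6 1.36
dp [-1.406 -0.009  0.018] rot [ 0.015 -0.091 -0.002]
```

Emit:
{"name": "play_rows", "arguments": {"dp": [[-0.03,0,0],[-0.06,0,0],[-0.09,0,0],[-0.12,0,0],[-0.15,0,0]], "rot": [[0,0,0],[0,0,0],[0,0,0],[0,0,0],[0,0,0]]}}

```text
clock: 4.07
eef_pos: [522.9, -72.2, 28.0]
tcp_rot: [3.14, -0.012, 0.076]
contact_force: [13.9, 1.4, -0.6]
opening: 0.155
grasp_force: 36.0
```

Emit:
{"name": "play_rows", "arguments": {"dp": [[-0.03,0,0],[-0.06,0,0],[-0.09,0,0],[-0.12,0,0],[-0.15,0,0]], "rot": [[0,0,0],[0,0,0],[0,0,0],[0,0,0],[0,0,0]]}}

```text
clock: 4.48
eef_pos: [517.1, -72.6, 28.1]
tcp_rot: [3.14, -0.012, 0.076]
contact_force: [13.8, 3.8, 0.7]
opening: 0.16
grasp_force: 36.0
```

```bash
python3 -c "
from h import *
to(-70,-105,26)"
```

```text
t 4.48 tester xy [ -24.5 -105.5] z 28.1 F [14.1  2.7  0.7] open 0.16 q6 1.35
dp [-1.139 -0.013  0.038] rot [ 0.019 -0.115 -0.002]
```

Emit:
{"name": "play_rows", "arguments": {"dp": [[-0.04,0,0],[-0.08,0,0],[-0.12,0,0],[-0.16,0,0],[-0.2,0,0]], "rot": [[0,0,0],[0,0,0],[0,0,0],[0,0,0],[0,0,0]]}}

```text
clock: 4.9
eef_pos: [509.6, -73.2, 28.2]
tcp_rot: [3.139, -0.013, 0.076]
contact_force: [15.0, 4.1, -0.2]
opening: 0.163
grasp_force: 36.0
```

Emit:
{"name": "play_rows", "arguments": {"dp": [[-0.08,0,0],[-0.2,0,0],[-0.35,0,0],[-0.5,0,0],[-0.6,0,0]], "rot": [[0,0,0],[0,0,0],[0,0,0],[0,0,0],[0,0,0]]}}

```text
clock: 5.32
eef_pos: [477.0, -74.6, 25.8]
tcp_rot: [-3.141, 0.002, 0.076]
contact_force: [-0.0, 0.5, -0.3]
opening: 0.152
grasp_force: 35.9
```

```bash
python3 -c "
from h import *
to(-70,-105,26)"
```

```text
t 5.32 tester xy [ -64.6 -104.4] z 25.8 F [-0.   0.5 -0.3] open 0.152 q6 1.34
dp [-0.135  0.014 -0.006] rot [-0.004  0.018 -0.002]
```

Emit:
{"name": "play_rows", "arguments": {"dp": [[-0.06,0,0],[-0.08,0,0.01],[-0.08,0,0.02],[-0.08,0,0.02]], "rot": [[0,0,0],[0,0,0],[0,0,0],[0,0,0]]}}

```text
clock: 5.65
eef_pos: [475.0, -74.9, 25.5]
tcp_rot: [-3.141, 0.001, 0.077]
contact_force: [-5.1, -0.5, 8.0]
opening: 0.16
grasp_force: 37.2
```

Emit:
{"name": "play_rows", "arguments": {"dp": [[0,0,0],[0,0,0],[0,0,0],[0,0,0],[0,0,0]], "rot": [[0,0,0],[0,0,0],[0,0,0],[0,0,0],[0,0,0]], "fingers": 0.45}}

```text
clock: 6.07
eef_pos: [475.8, -74.9, 25.2]
tcp_rot: [3.142, -0.0, 0.077]
contact_force: [-0.1, -0.2, 1.3]
opening: 0.447
grasp_force: 0.0
```

Emit:
{"name": "play_rows", "arguments": {"dp": [[0,0,-0.2],[0,0,-0.6],[0,0,-1.2],[0,0,-1.8],[0,0,-2.4]], "rot": [[0,0,0],[0,0,0],[0,0,0],[0,0,0],[0,0,0]]}}

```text
clock: 6.48
eef_pos: [475.4, -74.8, 122.7]
tcp_rot: [-3.141, 0.0, 0.077]
contact_force: [0.7, -0.8, 0.3]
opening: 0.449
grasp_force: 0.0
```

Run:
```python
from h import *
to(-10,0,110)
g=optics.grab_frame("scene")
cv2.imwrite("pics/rel1.png",cv2.resize(g["color"][120:270,220:420],None,fx=3,fy=3,interpolation=cv2.INTER_CUBIC)[:,:,::-1])
```

```text
t 6.48 tester xy [ -66.2 -104.5] z 122.7 F [ 0.6 -0.9  0.3] open 0.449 q6 1.33
dp [ 1.406 -2.614  0.318] rot [-0.001  0.004 -0.   ]
```

View pics/rel1.png

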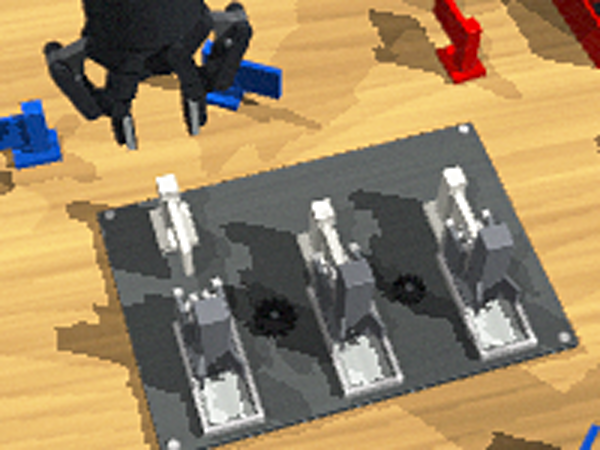

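Card_3 stands upright and clear of its clip. Now card_2.

Emit:
{"name": "play_rows", "arguments": {"dp": [[0.35,-0.65,0],[0.7,-1.3,0],[1.05,-1.95,0],[1.3,-2.45,0],[1.41,-2.62,0]], "rot": [[0,0,0],[0,0,0],[0,0,0],[0,0,0],[0,0,0]]}}

```text
clock: 6.95
eef_pos: [525.1, 36.4, 121.9]
tcp_rot: [-3.141, -0.002, 0.078]
contact_force: [0.6, -0.8, -0.7]
opening: 0.448
grasp_force: 0.0
```

Emit:
{"name": "play_rows", "arguments": {"dp": [[0,0,0.1],[0,0,0.7],[0,0,1.4],[0,0,2.0],[0,0,2.25]], "rot": [[0,0,0],[0,0,0],[0,0,0],[0,0,0],[0,0,0]]}}

```text
clock: 7.37
eef_pos: [521.3, 32.7, 28.6]
tcp_rot: [3.141, 0.004, 0.076]
contact_force: [0.2, -0.2, -0.1]
opening: 0.451
grasp_force: 0.0
```

Emit:
{"name": "play_rows", "arguments": {"dp": [[0,0,0],[0,0,0],[0,0,0]], "rot": [[0,0,0],[0,0,0],[0,0,0]]}}

```text
clock: 7.62
eef_pos: [524.6, 33.5, 32.4]
tcp_rot: [3.141, -0.001, 0.076]
contact_force: [0.4, 0.6, 0.2]
opening: 0.452
grasp_force: 0.0
```

```bash
python3 -c "
from h import *
to(-10,0,27)"
```

```text
t 7.62 tester xy [-8.8 -0.3] z 32.4 F [0.5 0.5 0.2] open 0.452 q6 1.56
dp [-0.029 -0.007  0.135] rot [ 0.001 -0.013 -0.004]
```

Emit:
{"name": "play_rows", "arguments": {"dp": [[-0.02,0,0.06],[-0.03,0,0.12],[-0.03,0,0.12]], "rot": [[0,0,0],[0,0,0],[0,0,0]]}}

```text
clock: 7.87
eef_pos: [522.8, 33.8, 26.9]
tcp_rot: [3.142, -0.001, 0.077]
contact_force: [0.3, -0.7, 0.1]
opening: 0.453
grasp_force: 0.0
```

Emit:
{"name": "play_rows", "arguments": {"dp": [[0,0,0],[0,0,0],[0,0,0],[0,0,0],[0,0,0]], "rot": [[0,0,0],[0,0,0],[0,0,0],[0,0,0],[0,0,0]], "fingers": 0.0, "grip_force": 35}}

```text
clock: 8.28
eef_pos: [522.8, 33.9, 26.8]
tcp_rot: [3.142, -0.0, 0.077]
contact_force: [-2.4, 0.6, 5.9]
opening: 0.157
grasp_force: 35.2
```

Emit:
{"name": "play_rows", "arguments": {"dp": [[0,0,-0.01],[0,0,-0.01],[0,0,-0.01]], "rot": [[0,0,0],[0,0,0],[0,0,0]]}}

```text
clock: 8.53
eef_pos: [522.8, 33.9, 26.8]
tcp_rot: [-3.142, -0.0, 0.077]
contact_force: [0.2, -0.4, -0.3]
opening: 0.158
grasp_force: 34.5
```

```bash
python3 -c "
from h import *
to(-70,0,26); print(telemetry.sense()['grasp_force'])"
```

```text
t 8.53 tester xy [-10.6   0.2] z 26.8 F [ 0.2 -0.4 -0.3] open 0.158 q6 1.56
dp [-1.484  0.005  0.02 ] rot [-0.    -0.002  0.   ]
34.45773482322693
```

Unloaded; drawing.

Emit:
{"name": "play_rows", "arguments": {"dp": [[-0.03,0,0],[-0.06,0,0],[-0.09,0,0],[-0.12,0,0],[-0.15,0,0]], "rot": [[0,0,0],[0,0,0],[0,0,0],[0,0,0],[0,0,0]]}}

```text
clock: 8.95
eef_pos: [517.1, 33.4, 27.1]
tcp_rot: [3.142, -0.001, 0.077]
contact_force: [3.9, 0.8, 0.8]
opening: 0.158
grasp_force: 34.5
```

Emit:
{"name": "play_rows", "arguments": {"dp": [[-0.03,0,0],[-0.06,0,0],[-0.09,0,0],[-0.12,0,0],[-0.15,0,0]], "rot": [[0,0,0],[0,0,0],[0,0,0],[0,0,0],[0,0,0]]}}

```text
clock: 9.37
eef_pos: [510.6, 32.9, 26.9]
tcp_rot: [-3.142, 0.0, 0.077]
contact_force: [3.2, 0.2, 0.2]
opening: 0.161
grasp_force: 34.5
```

Emit:
{"name": "play_rows", "arguments": {"dp": [[-0.03,0,0],[-0.06,0,0],[-0.09,0,0],[-0.12,0,0],[-0.15,0,0]], "rot": [[0,0,0],[0,0,0],[0,0,0],[0,0,0],[0,0,0]]}}

```text
clock: 9.78
eef_pos: [504.7, 32.5, 26.9]
tcp_rot: [3.142, -0.0, 0.077]
contact_force: [4.7, 0.3, -0.1]
opening: 0.162
grasp_force: 34.5
```

```bash
python3 -c "
from h import *
to(-70,0,26)"
```

```text
t 9.78 tester xy [-28.8   0.2] z 26.9 F [ 4.7 -0.  -0.1] open 0.162 q6 1.56
dp [-1.03   0.004  0.022] rot [ 0.    -0.001 -0.   ]
```

About 4 N here, against 14 N on card_3, so the middle clip looks weak. Finishing this card.

Emit:
{"name": "play_rows", "arguments": {"dp": [[-0.06,0,0],[-0.16,0,0],[-0.36,0,0],[-0.56,0,0],[-0.76,0,0]], "rot": [[0,0,0],[0,0,0],[0,0,0],[0,0,0],[0,0,0]]}}

```text
clock: 10.2
eef_pos: [472.9, 30.0, 26.8]
tcp_rot: [3.142, 0.001, 0.077]
contact_force: [0.9, -0.4, 2.0]
opening: 0.156
grasp_force: 35.0
```

Emit:
{"name": "play_rows", "arguments": {"dp": [[-0.12,0,0],[-0.2,0,0],[-0.22,0,0.01],[-0.22,0,0.01]], "rot": [[0,0,0],[0,0,0],[0,0,0],[0,0,0]]}}

```text
clock: 10.53
eef_pos: [464.6, 29.4, 26.8]
tcp_rot: [-3.142, 0.002, 0.077]
contact_force: [-4.1, -0.9, 11.7]
opening: 0.163
grasp_force: 36.3
```

Emit:
{"name": "play_rows", "arguments": {"dp": [[0,0,0],[0,0,0],[0,0,0],[0,0,0],[0,0,0]], "rot": [[0,0,0],[0,0,0],[0,0,0],[0,0,0],[0,0,0]], "fingers": 0.45}}

```text
clock: 10.95
eef_pos: [465.5, 29.5, 26.3]
tcp_rot: [-3.142, 0.0, 0.077]
contact_force: [0.3, -0.0, 0.7]
opening: 0.449
grasp_force: 0.0
```

Emit:
{"name": "play_rows", "arguments": {"dp": [[0,0,-0.2],[0,0,-0.6],[0,0,-1.2],[0,0,-1.8],[0,0,-2.4]], "rot": [[0,0,0],[0,0,0],[0,0,0],[0,0,0],[0,0,0]]}}

```text
clock: 11.37
eef_pos: [465.3, 29.5, 123.9]
tcp_rot: [-3.142, 0.001, 0.077]
contact_force: [0.1, 0.0, -0.7]
opening: 0.45
grasp_force: 0.0
```

```bash
python3 -c "
from h import *
to(-10,105,27)"
```

```text
t 11.37 tester xy [-68.3   0.2] z 123.9 F [ 0.1 -0.  -0.7] open 0.45 q6 1.55
dp [ 1.459 -2.62   2.421] rot [-0.     0.005 -0.   ]
```

Emit:
{"name": "play_rows", "arguments": {"dp": [[0.35,-0.65,0],[0.7,-1.3,0],[1.05,-1.95,0],[1.35,-2.45,0],[1.45,-2.62,0]], "rot": [[0,0,0],[0,0,0],[0,0,0],[0,0,0],[0,0,0]]}}

```text
clock: 11.78
eef_pos: [517.1, 141.0, 123.4]
tcp_rot: [-3.141, -0.002, 0.078]
contact_force: [0.0, -0.3, 1.0]
opening: 0.448
grasp_force: 0.0
```

Emit:
{"name": "play_rows", "arguments": {"dp": [[0,0,0.1],[0,0,0.7],[0,0,1.4],[0,0,2.0],[0,0,2.3]], "rot": [[0,0,0],[0,0,0],[0,0,0],[0,0,0],[0,0,0]]}}

```text
clock: 12.2
eef_pos: [513.0, 136.7, 28.0]
tcp_rot: [3.141, 0.004, 0.076]
contact_force: [-0.4, 0.5, -0.4]
opening: 0.45
grasp_force: 0.0
```

Emit:
{"name": "play_rows", "arguments": {"dp": [[0,0,0],[0,0,0],[0,0,0]], "rot": [[0,0,0],[0,0,0],[0,0,0]]}}

```text
clock: 12.45
eef_pos: [516.1, 138.2, 31.5]
tcp_rot: [-3.141, -0.001, 0.076]
contact_force: [0.1, 0.1, -0.6]
opening: 0.451
grasp_force: 0.0
```

```bash
python3 -c "
from h import *
to(-10,105,27)"
```

```text
t 12.45 tester xy [ -9.3 104.7] z 31.5 F [ 0.1  0.1 -0.6] open 0.451 q6 1.75
dp [-0.017 -0.007  0.113] rot [-0.002 -0.011 -0.003]
```

Emit:
{"name": "play_rows", "arguments": {"dp": [[-0.01,0,0.06],[-0.02,0,0.1],[-0.02,0,0.1]], "rot": [[0,0,0],[0,0,0],[0,0,0]]}}

```text
clock: 12.7
eef_pos: [514.9, 138.4, 27.0]
tcp_rot: [-3.141, -0.001, 0.077]
contact_force: [-0.8, 0.2, 0.4]
opening: 0.447
grasp_force: 0.0
```

Emit:
{"name": "play_rows", "arguments": {"dp": [[0,0,0],[0,0,0],[0,0,0],[0,0,0],[0,0,0]], "rot": [[0,0,0],[0,0,0],[0,0,0],[0,0,0],[0,0,0]], "fingers": 0.0, "grip_force": 35}}

```text
clock: 13.12
eef_pos: [514.8, 138.4, 26.8]
tcp_rot: [-3.141, -0.0, 0.077]
contact_force: [-0.8, -0.8, 5.1]
opening: 0.16
grasp_force: 35.0
```

Emit:
{"name": "play_rows", "arguments": {"dp": [[0,0,-0.01],[0,0,-0.01],[0,0,-0.01]], "rot": [[0,0,0],[0,0,0],[0,0,0]]}}

```text
clock: 13.37
eef_pos: [514.8, 138.4, 26.8]
tcp_rot: [-3.142, -0.0, 0.077]
contact_force: [-0.1, 0.1, 0.3]
opening: 0.157
grasp_force: 34.5
```

```bash
python3 -c "
from h import *
to(-70,105,26); print(telemetry.sense()['grasp_force'])"
```

```text
t 13.37 tester xy [-10.6 105. ] z 26.8 F [-0.1  0.1  0.3] open 0.157 q6 1.75
dp [-1.484  0.     0.02 ] rot [-0.001 -0.001 -0.001]
34.52130854129791
```

Emit:
{"name": "play_rows", "arguments": {"dp": [[-0.03,0,0],[-0.06,0,0],[-0.09,0,0],[-0.12,0,0],[-0.15,0,0]], "rot": [[0,0,0],[0,0,0],[0,0,0],[0,0,0],[0,0,0]]}}

```text
clock: 13.78
eef_pos: [513.0, 138.7, 27.7]
tcp_rot: [-3.14, -0.008, 0.077]
contact_force: [12.7, 0.9, -4.5]
opening: 0.157
grasp_force: 34.8
```

Emit:
{"name": "play_rows", "arguments": {"dp": [[-0.03,0,0],[-0.06,0,0],[-0.09,0,0],[-0.12,0,0],[-0.15,0,0]], "rot": [[0,0,0],[0,0,0],[0,0,0],[0,0,0],[0,0,0]]}}

```text
clock: 14.2
eef_pos: [508.3, 138.6, 28.4]
tcp_rot: [-3.14, -0.011, 0.077]
contact_force: [13.7, 0.3, -1.2]
opening: 0.157
grasp_force: 35.5
```

Emit:
{"name": "play_rows", "arguments": {"dp": [[-0.03,0,0],[-0.06,0,0],[-0.09,0,0],[-0.12,0,0],[-0.15,0,0]], "rot": [[0,0,0],[0,0,0],[0,0,0],[0,0,0],[0,0,0]]}}

```text
clock: 14.62
eef_pos: [502.6, 138.2, 28.6]
tcp_rot: [-3.14, -0.011, 0.077]
contact_force: [11.8, -0.5, 2.2]
opening: 0.161
grasp_force: 35.9
```

```bash
python3 -c "
from h import *
to(-70,105,26)"
```

```text
t 14.62 tester xy [-22.8 105.8] z 28.6 F [11.7 -1.4  2.2] open 0.161 q6 1.76
dp [-1.181  0.019  0.052] rot [-0.016 -0.109  0.002]
```

Card_1's clip pulls about 12–14 N, so it is sound and the middle clip is the weak one. Finishing card_1.

Emit:
{"name": "play_rows", "arguments": {"dp": [[-0.05,0,0],[-0.1,0,0],[-0.15,0,0],[-0.2,0,0],[-0.25,0,0]], "rot": [[0,0,0],[0,0,0],[0,0,0],[0,0,0],[0,0,0]]}}

```text
clock: 15.03
eef_pos: [493.4, 137.5, 28.8]
tcp_rot: [-3.14, -0.013, 0.077]
contact_force: [15.8, -1.2, 0.7]
opening: 0.162
grasp_force: 35.8
```

Emit:
{"name": "play_rows", "arguments": {"dp": [[-0.1,0,0],[-0.25,0,0],[-0.45,0,0],[-0.6,0,0],[-0.7,0,0]], "rot": [[0,0,0],[0,0,0],[0,0,0],[0,0,0],[0,0,0]]}}

```text
clock: 15.45
eef_pos: [457.5, 133.9, 26.8]
tcp_rot: [3.141, 0.001, 0.077]
contact_force: [1.2, -0.4, 0.7]
opening: 0.152
grasp_force: 36.0
```

```bash
python3 -c "
from h import *
to(-68,105,27)"
```

```text
t 15.45 tester xy [-68.  104.9] z 26.8 F [ 1.2 -0.5  0.7] open 0.152 q6 1.78
dp [ 0.001 -0.002 -0.004] rot [0.001 0.007 0.002]
```

Emit:
{"name": "play_rows", "arguments": {"dp": [[0,0,0],[0,0,0],[0,0,0]], "rot": [[0,0,0],[0,0,0],[0,0,0]]}}

```text
clock: 15.7
eef_pos: [457.1, 133.9, 26.8]
tcp_rot: [3.141, 0.003, 0.077]
contact_force: [-5.4, 0.3, 9.4]
opening: 0.156
grasp_force: 37.0
```

Emit:
{"name": "play_rows", "arguments": {"dp": [[0,0,0],[0,0,0],[0,0,0],[0,0,0],[0,0,0]], "rot": [[0,0,0],[0,0,0],[0,0,0],[0,0,0],[0,0,0]], "fingers": 0.45}}

```text
clock: 16.12
eef_pos: [458.8, 134.0, 26.8]
tcp_rot: [3.142, 0.0, 0.077]
contact_force: [1.4, -0.6, -0.4]
opening: 0.45
grasp_force: 0.0
```

Emit:
{"name": "play_rows", "arguments": {"dp": [[0,0,-0.2],[0,0,-0.7],[0,0,-1.5],[0,0,-2.3],[0,0,-3.1]], "rot": [[0,0,0],[0,0,0],[0,0,0],[0,0,0],[0,0,0]]}}

```text
clock: 16.53
eef_pos: [458.4, 133.9, 152.6]
tcp_rot: [3.141, 0.001, 0.077]
contact_force: [0.8, -0.4, -0.2]
opening: 0.45
grasp_force: 0.0
```

Emit:
{"name": "play_rows", "arguments": {"dp": [[0.6,0.5,0],[1.2,1.0,0],[1.8,1.5,0],[2.4,2.0,0],[3.0,2.5,0]], "rot": [[0,0,0],[0,0,0],[0,0,0],[0,0,0],[0,0,0]], "fingers": 0.5}}

```text
clock: 16.95
eef_pos: [587.2, 42.5, 151.7]
tcp_rot: [-3.142, -0.001, 0.077]
contact_force: [0.5, 0.5, -0.1]
opening: 0.5
grasp_force: 0.0
```

Run:
```python
from h import *
to(64,0,60)
g=optics.grab_frame("scene")
o=cv2.resize(g["color"][110:270,220:430],None,fx=3.5,fy=3.5,interpolation=cv2.INTER_CUBIC)[:,:,::-1].copy()
cv2.imwrite("pics/rel3.png",o)
```

```text
t 16.95 tester xy [54.3  3.9] z 151.7 F [ 0.6  0.5 -0.1] open 0.5 q6 1.56
dp [0.242 0.097 2.293] rot [-0.    -0.006  0.001]
```

View pics/rel3.png

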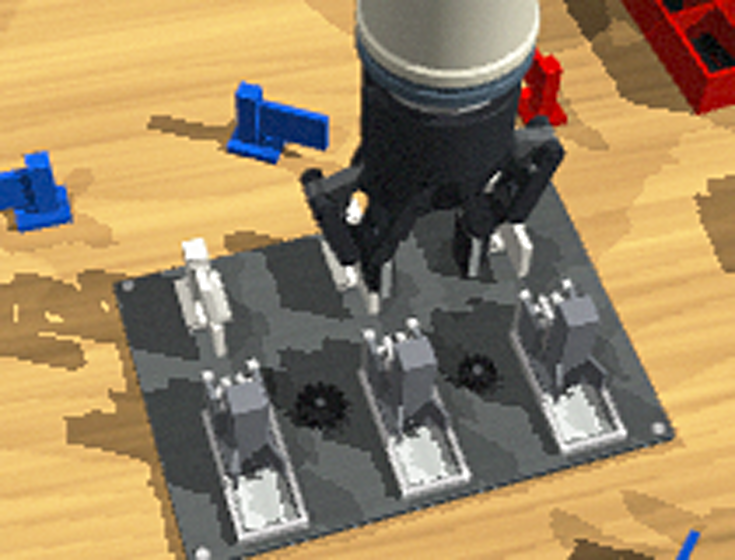

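All three cards are drawn clear and all three clips are at the front. Next I'll align over the middle grip post at crop (415,350) and descend.

Emit:
{"name": "play_rows", "arguments": {"dp": [[0.15,0.06,0],[0.22,0.08,0],[0.22,0.08,0],[0.22,0.08,0.1],[0.22,0.08,0.3]], "rot": [[0,0,0],[0,0,0],[0,0,0],[0,0,0],[0,0,0]]}}

```text
clock: 17.42
eef_pos: [595.0, 41.7, 139.4]
tcp_rot: [-3.142, -0.001, 0.077]
contact_force: [0.4, -1.0, 0.4]
opening: 0.498
grasp_force: 0.0
```

```bash
python3 -c "
from h import *
to(64,0,62)"
```

```text
t 17.42 tester xy [61.9  2.5] z 139.4 F [ 0.3 -1.   0.4] open 0.498 q6 1.56
dp [0.05  0.062 1.934] rot [-0.001 -0.011  0.008]
```

Emit:
{"name": "play_rows", "arguments": {"dp": [[0.05,0.05,0.1],[0.05,0.05,0.6],[0.05,0.05,1.2],[0.05,0.05,1.7],[0.05,0.05,1.9]], "rot": [[0,0,0],[0,0,0],[0,0,0],[0,0,0],[0,0,0]]}}

```text
clock: 17.83
eef_pos: [595.1, 39.3, 59.8]
tcp_rot: [-3.142, 0.004, 0.077]
contact_force: [-0.6, -0.5, 0.2]
opening: 0.496
grasp_force: 0.0
```

Emit:
{"name": "play_rows", "arguments": {"dp": [[0,0,0],[0,0,0],[0,0,0]], "rot": [[0,0,0],[0,0,0],[0,0,0]]}}

```text
clock: 18.08
eef_pos: [598.0, 39.3, 63.9]
tcp_rot: [3.142, -0.001, 0.077]
contact_force: [-0.3, -0.1, 0.3]
opening: 0.5
grasp_force: 0.0
```

```bash
python3 -c "
from h import *
to(64,0,62)"
```

```text
t 18.08 tester xy [64.8 -0.2] z 63.9 F [-0.3 -0.   0.3] open 0.5 q6 1.56
dp [-0.02  -0.004  0.047] rot [ 0.    -0.013  0.001]
```

Emit:
{"name": "play_rows", "arguments": {"dp": [[0,0,0.04],[0,0,0.04],[0,0,0.04],[0,0,0.04],[0,0,0.04]], "rot": [[0,0,0],[0,0,0],[0,0,0],[0,0,0],[0,0,0]], "fingers": 0.1, "grip_force": 30}}

```text
clock: 18.5
eef_pos: [598.0, 39.5, 62.3]
tcp_rot: [-3.141, -0.002, 0.077]
contact_force: [-0.7, 1.5, 6.8]
opening: 0.247
grasp_force: 32.9
```

Emit:
{"name": "play_rows", "arguments": {"dp": [[0.04,0,0],[0.1,0,0],[0.16,0,0],[0.22,0,0],[0.28,0,0]], "rot": [[0,0,0],[0,0,0],[0,0,0],[0,0,0],[0,0,0]]}}

```text
clock: 18.92
eef_pos: [608.6, 40.3, 62.3]
tcp_rot: [-3.141, -0.0, 0.077]
contact_force: [-3.1, 2.6, 8.8]
opening: 0.249
grasp_force: 33.2
```

```bash
python3 -c "
from h import *
to(104,0,62); print(telemetry.sense()['grasp_force'])"
```

```text
t 18.92 tester xy [75.4  0.1] z 62.3 F [-2.9  2.8  8.8] open 0.249 q6 1.56
dp [0.715 0.002 0.008] rot [-0.003 -0.003 -0.001]
33.245816230773926
```

Emit:
{"name": "play_rows", "arguments": {"dp": [[0.07,0,0],[0.14,0,0],[0.21,0,0],[0.28,0,0],[0.35,0,0]], "rot": [[0,0,0],[0,0,0],[0,0,0],[0,0,0],[0,0,0]]}}

```text
clock: 19.33
eef_pos: [622.5, 41.4, 62.3]
tcp_rot: [-3.141, -0.0, 0.077]
contact_force: [-2.9, 2.0, 9.1]
opening: 0.251
grasp_force: 33.2
```

Emit:
{"name": "play_rows", "arguments": {"dp": [[0.07,0,0],[0.14,0,0],[0.2,0,0],[0.25,0,0],[0.29,0,0]], "rot": [[0,0,0],[0,0,0],[0,0,0],[0,0,0],[0,0,0]]}}

```text
clock: 19.75
eef_pos: [634.2, 42.3, 62.3]
tcp_rot: [-3.141, -0.0, 0.077]
contact_force: [-3.2, 3.0, 9.0]
opening: 0.248
grasp_force: 33.2
```

Emit:
{"name": "play_rows", "arguments": {"dp": [[0.02,0,0],[0.04,0,0],[0.06,0,0],[0.08,0,0],[0.1,0,0]], "rot": [[0,0,0],[0,0,0],[0,0,0],[0,0,0],[0,0,0]]}}

```text
clock: 20.17
eef_pos: [638.0, 42.6, 62.3]
tcp_rot: [-3.141, -0.0, 0.077]
contact_force: [-5.5, 2.2, 8.1]
opening: 0.252
grasp_force: 33.1
```

```bash
python3 -c "
from h import *
to(104.8,0,62); print(telemetry.sense()['grasp_force'])"
```

```text
t 20.17 tester xy [1.049e+02 1.000e-01] z 62.3 F [-5.3  2.6  8.1] open 0.252 q6 1.56
dp [-0.002  0.001  0.007] rot [-0.003 -0.001 -0.   ]
33.08641254901886
```

Emit:
{"name": "play_rows", "arguments": {"dp": [[0.02,0,0],[0.03,0,0],[0.03,0,0]], "rot": [[0,0,0],[0,0,0],[0,0,0]]}}

```text
clock: 20.42
eef_pos: [638.0, 42.6, 62.3]
tcp_rot: [-3.141, 0.002, 0.077]
contact_force: [-7.9, 2.8, 12.8]
opening: 0.248
grasp_force: 33.7
```

Emit:
{"name": "play_rows", "arguments": {"dp": [[0,0,0],[0,0,0],[0,0,0],[0,0,0],[0,0,0]], "rot": [[0,0,0],[0,0,0],[0,0,0],[0,0,0],[0,0,0]], "fingers": 0.5}}

```text
clock: 20.83
eef_pos: [639.2, 42.3, 61.2]
tcp_rot: [3.142, 0.0, 0.077]
contact_force: [-0.1, 0.3, -0.2]
opening: 0.498
grasp_force: 0.0
```

Emit:
{"name": "play_rows", "arguments": {"dp": [[0,0,-0.2],[0,0,-0.8],[0,0,-1.6],[0,0,-2.4],[0,0,-3.2]], "rot": [[0,0,0],[0,0,0],[0,0,0],[0,0,0],[0,0,0]]}}

```text
clock: 21.25
eef_pos: [638.9, 42.3, 191.1]
tcp_rot: [3.142, 0.0, 0.077]
contact_force: [-0.2, 0.5, 0.3]
opening: 0.499
grasp_force: 0.0
```

Emit:
{"name": "play_rows", "arguments": {"dp": [[0,0.8,0],[0,1.6,0],[0,2.5,0],[0,3.4,0],[0,4.2,0]], "rot": [[0,0,0],[0,0,0],[0,0,0],[0,0,0],[0,0,0]]}}

```text
clock: 21.67
eef_pos: [652.0, -127.1, 190.1]
tcp_rot: [3.141, -0.001, 0.077]
contact_force: [-0.1, 0.4, -0.7]
opening: 0.501
grasp_force: 0.0
```

Emit:
{"name": "play_rows", "arguments": {"dp": [[0,0.8,0],[0,1.6,0],[0,1.8,0],[0,1.8,0],[0,1.8,0]], "rot": [[0,0,0],[0,0,0],[0,0,0],[0,0,0],[0,0,0]]}}

```text
clock: 22.08
eef_pos: [657.3, -196.7, 189.4]
tcp_rot: [-3.141, 0.0, 0.075]
contact_force: [0.1, 0.3, 0.4]
opening: 0.5
grasp_force: 0.0
```

Run:
```python
from h import *
f=optics.grab_frame("top"); g=optics.grab_frame("scene")
a=f["color"][130:260,225:385]; b=g["color"][145:275,250:410]
cv2.imwrite("pics/end.png",cv2.resize(np.hstack([a,b]),None,fx=2.5,fy=2.5,interpolation=cv2.INTER_CUBIC)[:,:,::-1])
```

```text
(no output)
```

View pics/end.png

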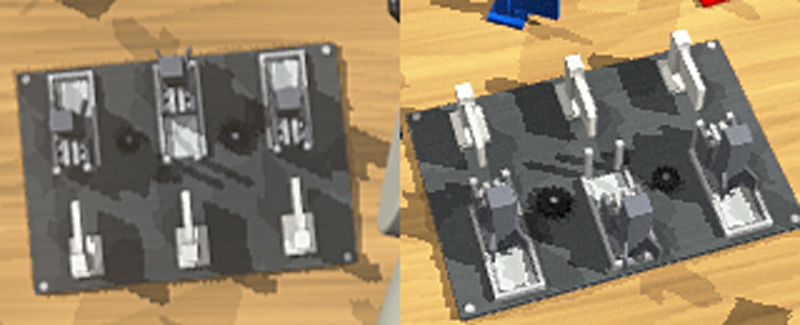

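The three cards stand clear of their clips. The middle clip, with its grip post at (172,65), is at the far stop, the outer two are at the front, and the gears haven't moved.

```bash
python3 -c "
from rig import r
print(r.sign_off())"
```

```text
the job is handed in; nothing more can be done
None
```

I drew all three cards clear and left them upright, slid the weak middle clip (about 4 N pull, against 12–15 N for the other two) smoothly to the far stop, and handed the job in; no verdict was returned.

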